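Shut the test fixture's cover and hold its red index plunger drawn

ROBOT

A 7-joint arm with a two-finger parallel gripper is mounted at the origin on a cart in front of the work surface, level with it; the furniture and walls round the work are solid. World frame = base frame: x ahead of the robot, y to its left, z up, the work surface at z = 0. Lengths are in m, angles in rad, forces in N, time in s.
With the tool pointing down it reaches from about 0.4 to 0.9 m from the base axis. Payload 5.6 kg.
Tool frame: the origin (TCP) lies at the very end of the fingers, on their centre line; the grasp point (between the pads) lies 19 mm behind it; z points along the fingers, y is the line along which they close (so a half turn about z gives the same grasp; the last joint's range is limited). The gripper opens to 92 mm and grips with 3 to 60 N. Pads are 20 mm wide; open, the fingers measure 128 mm over their backs; the gripper's body (75 mm by 189 mm) begins 69 mm behind the grasp point.
Start: joints at [-1.23, 0.468, -0.012, 1.603, 0.006, 1.071, -0.056], TCP at [0.243, 0.603, 0.215] pointing down, gripper open.
Joint ranges: [-2.53, 2.53], [-0.31, 2.02], [-1.57, 1.55], [0.28, 2.44], [-1.29, 4.43], [0.15, 1.84], [-2.92, 2.92]. Speed limits (rad/s): [2.57, 2.57, 3.14, 3.14, 3.14, 3.14, 3.14].

INTERFACE

Orientations are given as a rotation vector (axis times angle).
In Python, from workcell import * gives the robot as it stands.
- The arm moves only by the shell command python3 -m pendant 'ROWS' [FORCE]. ROWS is JSON, a list of rows, each a list of 7 numbers: the shift along the tool's x, y, z in cm, then the turn, a rotation vector about the tool's x, y, z in rad, then the closure, from 0 (fully open) to 1 (shut). In form: [[tx, ty, tz, rx, ry, rz, hand], ...]. A call has 1 to 10 rows; each row is the pose to reach, as a shift and turn from the pose commanded when the call began, along the tool's axes at that moment; what a row does not reach only later rows make up. A row lasts 1/12 s, in which the tool goes at most 41.7 mm and 7.16 degrees, less where a joint would pass 70% of its speed; a pose out of reach is approached as far as the arm can. A call with a gripper value outside its range is refused whole. The fingers move at their own pace and stop on an object; FORCE is the grip in N (left out, the last holds). Time passes only in rows, so rows that repeat a pose let the fingers close. It gives the time, the measured TCP pose, the force, the opening and the grip force at its end, in the units of the state.
- read_state(): the state, without advancing time (a new reading comes with each control period).
- read_camera(name): name is "scene" or "side" or "wrist"; returns a dict with "color" (420x560x3 uint8, red, green, blue), "camera_matrix" (3x3 intrinsics, pixels), "T" (4x4, takes a point from camera to world coordinates). Camera axes: x right, y down, z forward; pixel columns grow to the right and rows downward; lengths in m; the calibration is good to about 2 mm. A picture is of the moment at which its call begins. There is no depth.
- close_job(): hands the job in; it is judged then, once.
Trained networks look in the newest picture that a camera, given by its name, has taken for a name from the list of things; names that differ only in an ending like _2 or _b are one class to them, and where a whole thing is asked for, a point or a joint stands for the part that bears it (a point fixed in the world has none). Each returns a list of dicts, best first, with "p" (0 to 1); they miss things now and then, are a little off and sometimes report something else, mostly with a low value. They report only what shows in the picture. A call takes as long as a camera call.
- search_frame(target, camera): "bbox" ([left, top, right, bottom] in pixels, round what is visible of it).
The state is a dict: "time_s": time; "joint_pos": joint angles; "joint_velocities": joint speeds; "joint_torque": joint torques, N m; "tool_pos": TCP position; "eef_rot": TCP orientation; "wrist_force": force on the tool from outside, world axes, zero at the start; "wrist_torque": the same for the moment, N m; "finger_gap": finger opening in m; "grip_force": force on a finger pad.
Only numpy, scipy, OpenCV 4.12 (cv2) and the standard library are available. Lean on these libraries where they do the work, as an engineer would, in place of code of your own. Each camera call takes 0.05 s, during which the arm holds its last target. There are 200 camera calls.

TASK

Get the board test fixture ready to be shifted to its next station: press its open blue cover shut until it snaps home past its catches, and only then pull the red-knobbed index plunger straight up all the way, against its spring. Finish while still holding the red plunger fully up, its pin clear of its hole (do not let go), with the cover shut, the black-knobbed plunger left seated and the things lying round the fixture left where they are.

Things in the scene. Friction and masses are not known exactly. Their poses are not given: they have to be found in the camera images.
- fixture: Test fixture, fixed. Origin: underside centre, on the bench; +z up, -x its front (to the robot), +y its left; yaw -0.1 to 0.3. Rail 60 x 240 x 12 mm along y; shuttle plate 120 x 200, top z = 20 mm; grey case 130 x 110 (x, y) up to z = 54 mm under the cover; two dark catch posts in front, x = -83, y = +-38, tops z = 76 mm. Plungers at x = -20, y = +85 and -85 mm, red on either side.
- cover (a joint): Opening angle of the blue cover, rad: 0 = shut (hard stop), starts 0.5 to 0.9 open, front edge up. The stiff hinge keeps it where it is left; pressing it down takes 1 to 2 N at the pad. From about 0.09 rad down, two sprung balls in the catch posts resist, 6 to 14 N in all at the pad, most when pressed quickly; below about 0.035 rad they snap over it and hold it shut.
- cover_hinge (a point): Point on the cover's hinge axis at mid width, 60 mm above the bench, 66 mm behind the fixture's origin. The axis runs along the fixture's y; the cover lies in front of it and swings up about it.
- cover_pad (a point): Centre of the outer (top) face of the black round rubber pad, 28 mm wide, on the cover near its front edge: press here. 105 mm from the hinge axis along the cover, 8 mm out from its mid plane. Shut, it is 39 mm in front of the fixture's origin and 68 mm above the bench. The cover is 10 mm thick, 110 mm wide, its front edge 130 mm from the hinge axis.
- red_plunger (a joint): Draw of the red index plunger, m: 0 = seated in its hole, 0.016 = fully up at its stop. Straight up; the spring pulls down with 6 N when seated, rising to 10 N at the stop, and draws it back when let go.
- red_knob (a point): Centre of the gripping side of the red knob, an upright cylinder 26 mm wide, straight from 8.5 mm below to 8.5 mm above this point; knob top 11.5 mm above it. Seated, it is 78.5 mm above the bench. Below are a 20 mm nut and a dark bracket arm whose top is 28 mm below this point, 28 mm wide along the fixture's y, reaching 14 mm in front and 28 mm behind the plunger's axis.
- black_plunger (a joint): Draw of the black plunger, m: 0 = seated; a twin of the red one with a black knob. Leave it seated.
- black_knob (a point): Centre of the black knob's gripping zone, same shape and height as the red one's.
- tip_cleaner: white round tip cleaner tub, 56 mm wide, 34 mm high, right of the fixture. Bystander, loose; origin at the centre of its underside.
- flush_cutters: blue flush cutters lying flat, 123 mm long, far right. Bystander, loose; origin at the centre of its underside.
- spool: green and white solder spool, 66 mm wide and high, behind the fixture. Bystander, loose; origin at the centre of its underside.
- flux: flux bottle with black cap, 38 mm wide, 69 mm high, right of and behind the fixture. Bystander, loose; origin at the centre of its underside.

How it is judged:
On the way, in this order (a step that is already met when the one before it is completed fails the run):
1. the cover is pressed shut past its catches (below 0.03 rad), the red plunger still seated (value of joint cover below 0.03 rad and value of joint red_plunger below 0.004 m), for 0.3 s.
2. the red plunger is drawn fully up (over 13 mm of its 16 mm) by the fingers (value of joint red_plunger above 0.013 m and contact force between the fingers and red_plunger above 4 N), for 0.5 s.
At the end, for the whole second after the job is handed in: The fingers hold the red plunger (contact force over 4 N) drawn more than 13 mm of its 16 mm, the cover is shut (below 0.03 rad) and the black plunger is seated (below 2 mm), all through the last second (all of step 2 and value of joint cover below 0.03 rad and value of joint black_plunger below 0.002 m); the arm keeps its last pose, push and grip.
It fails at once if the red plunger is drawn over 6 mm while the cover is not shut (value of joint red_plunger above 0.006 m and value of joint cover above 0.05 rad).
It fails at once if the black plunger is drawn over 4 mm (value of joint black_plunger above 0.004 m).
It fails at once if a bystander is shifted more than 30 mm (distance of any of tip_cleaner, flush_cutters, spool, flux from where it was at the start of the episode above 0.03 m).
It also fails if it takes over 35 s, if anything falls off the work surface, if the arm or the gripper's body presses on something with over 40 N, if the wrist force passes 120 N, or if a joint passes its speed limit or range.

## Working session

There is one attempt and no reset: what is moved stays moved. The work goes in short steps, Python scripts to look and compute and a shell command to move; the robot and the scene stay as the last step left them, time stands still between calls to the robot, and variables do not carry over. Pictures are saved under pics/ and viewed, at most 10 in all, crops included, and the job is handed in when it is done.

```bash
mkdir -p pics; ls
python3 - <<'E'
from workcell import *
import cv2
s=read_state();print(s)
for c in["scene","side"]:
    im=read_camera(c);cv2.imwrite(f"pics/{c}0.png",im["color"][:,:,::-1]);print(c,im["camera_matrix"].tolist(),im["T"].round(4).tolist())
    for n in["fixture","cover_pad","red_knob","black_knob","tip_cleaner","spool","flux","cover"]:
        print(n,[( [round(v) for v in d["bbox"]],round(d["p"],2)) for d in search_frame(n,c)[:2]])
E
```

```text
pics
{'time_s': 0.0, 'joint_pos': array([-1.22996772,  0.46836532, -0.01161386,  1.60361163,  0.00604735,
        1.07140696, -0.05627577]), 'joint_velocities': array([ 0.00018268,  0.00135017,  0.00017901, -0.00024628, -0.00016492,
        0.00050288, -0.00066436]), 'joint_torque': array([-5.34001174e-04, -5.20567489e+01, -1.22626885e-02, -2.43752772e+01,
       -5.65988885e-02,  1.70256273e-02,  1.53174328e-04]), 'tool_pos': array([0.24326162, 0.60213677, 0.21365304]), 'eef_rot': array([-5.99199502e-01, -3.08373865e+00,  2.74665173e-03]), 'wrist_force': array([-0.08960393,  0.50534672,  0.27405106]), 'wrist_torque': array([-0.017149  , -0.03169357, -0.01715466]), 'grip_force': 0.0, 'finger_gap': 0.0917736194860637}
scene [[513.9972830234029, 0.0, 282.9331324289616], [0.0, 513.9972830234029, 207.2109070741855], [0.0, 0.0, 1.0]] [[0.766, -0.4936, 0.4118, 0.2211], [-0.6428, -0.5842, 0.4955, -0.4657], [-0.004, -0.6443, -0.7648, 0.9302], [0.0, 0.0, 0.0, 1.0]]
fixture [([211, 184, 309, 269], 0.84)]
cover_pad [([221, 184, 292, 224], 0.92), ([294, 164, 323, 205], 0.66)]
red_knob [([265, 232, 281, 243], 0.47)]
black_knob [([219, 187, 228, 193], 0.45)]
tip_cleaner [([306, 275, 338, 304], 0.92), ([268, 230, 284, 243], 0.72)]
spool [([295, 166, 322, 205], 0.71)]
flux [([329, 230, 347, 261], 0.61)]
cover []
side [[472.2018763819493, 0.0, 279.231238281464], [0.0, 472.2018763819493, 207.92336900372823], [0.0, 0.0, 1.0]] [[-0.6135, -0.6115, 0.4997, 0.1931], [-0.7896, 0.4831, -0.3783, 0.4394], [-0.0101, -0.6266, -0.7793, 0.8227], [0.0, 0.0, 0.0, 1.0]]
fixture [([221, 201, 330, 298], 0.7)]
cover_pad [([230, 202, 312, 249], 0.81)]
red_knob []
black_knob [([237, 257, 250, 266], 0.44)]
tip_cleaner [([338, 181, 362, 212], 0.8)]
spool [([210, 174, 240, 217], 0.95), ([300, 167, 315, 194], 0.52)]
flux [([297, 168, 314, 192], 0.64)]
cover [([233, 205, 309, 246], 0.74)]
```

Run:
```python
import cv2,numpy as np
a=cv2.imread("pics/scene0.png")[150:310,190:370];b=cv2.imread("pics/side0.png")[150:310,190:370]
cv2.imwrite("pics/a.png",cv2.resize(a,None,fx=4.4,fy=3.7,interpolation=2)[:, :]) if 0 else None
cv2.imwrite("pics/ab.png",np.hstack([cv2.resize(x,(400,356),interpolation=cv2.INTER_CUBIC) for x in(a,b)]))
```

```text
(no output)
```

View pics/ab.png

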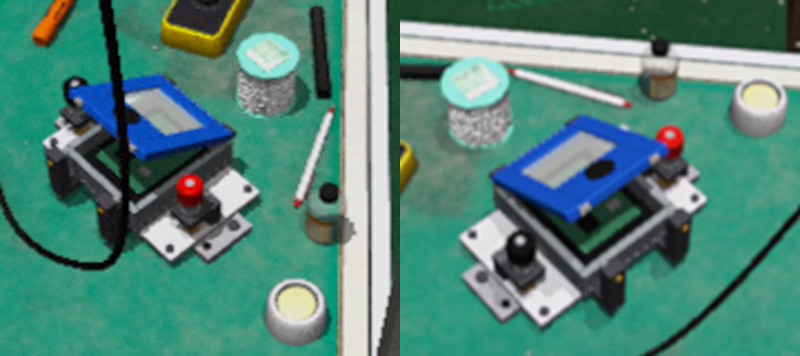

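View pics/scene0.png

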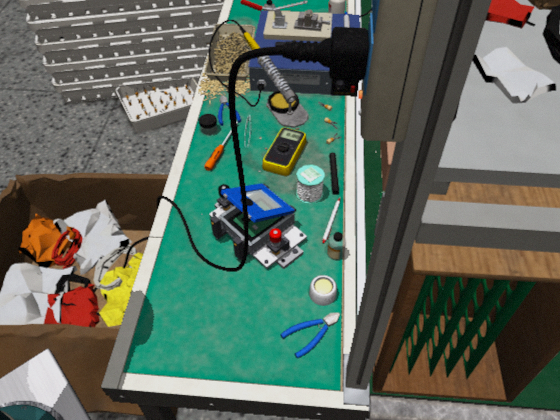

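The left crop (scene) shows the cover open and the red knob on the right (-y) at about scene px (275,235), with the black knob at (224,190). In the side view, red is at (311,213), black at (243,261) and the pad at (280,226). Next I'll fit the fixture pose and cover angle.

```bash
cat > fit.py <<'E'
import numpy as np
from scipy.optimize import least_squares
K={"scene":np.array([[513.997,0,282.933],[0,513.997,207.211],[0,0,1]]),"side":np.array([[472.202,0,279.231],[0,472.202,207.923],[0,0,1]])}
T={"scene":np.array([[0.766,-0.4936,0.4118,0.2211],[-0.6428,-0.5842,0.4955,-0.4657],[-0.004,-0.6443,-0.7648,0.9302],[0,0,0,1]]),
"side":np.array([[-0.6135,-0.6115,0.4997,0.1931],[-0.7896,0.4831,-0.3783,0.4394],[-0.0101,-0.6266,-0.7793,0.8227],[0,0,0,1]])}
def proj(c,p):
    q=K[c]@(T[c][:3,:3].T@(p-T[c][:3,3]));return q[:2]/q[2]
def pt(f,l):
    x,y,w=f[:3];c,s=np.cos(w),np.sin(w);return np.array([x+c*l[0]-s*l[1],y+s*l[0]+c*l[1],l[2]])
def pad(a): return [.066-.105*np.cos(a)-.008*np.sin(a)*-0-.008*-np.sin(a)*-1*-1*0+ .008*np.sin(a),0,.06+.105*np.sin(a)+.008*np.cos(a)]
E
python3 - <<'E'
from fit import *
R=[-.02,-.085,.08];B=[-.02,.085,.08]
obs=[("scene",R,(275.5,235)),("scene",B,(224.2,190.5)),("side",R,(311.5,212.6)),("side",B,(243.1,260.7)),("side",None,(279.6,225.6))]
f=lambda v:np.concatenate([proj(c,pt(v,l if l else pad(v[3])))-o for c,l,o in obs])
r=least_squares(f,[.6,0,.1,.7]);v=r.x
print(v,r.fun.round(1))
print("red",pt(v,[-.02,-.085,.0785]),"black",pt(v,B),"pad",pt(v,pad(v[3])),"padshut",pt(v,pad(0)))
# tub, flux bench points
for c,p in[("scene",(322,296)),("scene",(338,254))]:
    d=T[c][:3,:3]@np.linalg.inv(K[c])@[*p,1];o=T[c][:3,3];print((o-d*o[2]/d[2]))
from scipy.spatial.transform import Rotation as Ro
print(Ro.from_rotvec([-5.99199502e-01,-3.08373865e+00,2.74665173e-03]).as_matrix().round(3))
E
```

```text
[0.63513726 0.12318954 0.04574134 0.48898364] [ 0.1 -0.   0.2 -0.3 -0.4  0.7  0.7 -0.2 -0.1  0. ]
red [0.61904484 0.03736394 0.0785    ] black [0.61127152 0.20718613 0.08      ] pad [0.61222396 0.12214073 0.11638402] padshut [0.59617806 0.12140625 0.068     ]
[ 0.62947353 -0.09875032  0.        ]
[ 0.72796754 -0.04405185  0.        ]
[[-0.927  0.374 -0.001]
 [ 0.374  0.927 -0.002]
 [-0.    -0.002 -1.   ]]
```

Fit residuals are under 1 px: yaw is 0.046, the cover is about 0.49 open, and red is on the right. Before moving I want to know where the hanging cable is, so I'll look at the side picture.

View pics/side0.png

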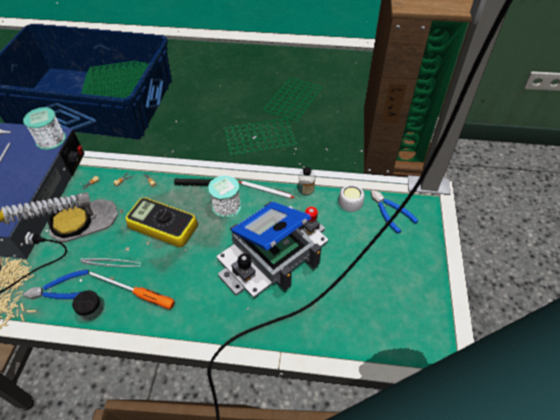

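The cable hangs from the frame at upper right in side, through (420,190) and (330,290), over the front edge at (215,350). I'll triangulate it against its scene curve.

Run:
```python
from fit import *
S=np.array([(238,60),(233,90),(236,130),(239,180),(245,230),(243,262),(225,268),(205,258),(185,240),(165,203),(155,198),(130,207),(105,240)],float)
D=np.array([(510,0),(470,85),(420,190),(380,245),(340,280),(300,315),(240,335),(215,350),(210,370),(217,410)],float)
dens=lambda C:np.vstack([np.linspace(a,b,15) for a,b in zip(C[:-1],C[1:])])
def ray(c,p): d=T[c][:3,:3]@np.linalg.inv(K[c])@[*p,1];return T[c][:3,3],d/np.linalg.norm(d)
for s in S:
    o1,d1=ray("scene",s);out=[]
    for t in dens(D):
        o2,d2=ray("side",t);A=np.c_[d1,-d2];k=np.linalg.lstsq(A,o2-o1,rcond=None)[0]
        p,q=o1+k[0]*d1,o2+k[1]*d2;out.append((np.linalg.norm(p-q),((p+q)/2).round(3).tolist(),t.round().tolist()))
    out.sort(key=lambda e:e[0]);print(s,[(round(e[0],4),*e[1:]) for e in out[:2]])
```

```text
[238.  60.] [(np.float64(0.0735), [0.464, -0.066, 0.583], [510.0, 0.0]), (np.float64(0.0777), [0.465, -0.063, 0.579], [507.0, 6.0])]
[233.  90.] [(np.float64(0.0438), [0.458, -0.076, 0.568], [510.0, 0.0]), (np.float64(0.0479), [0.459, -0.073, 0.563], [507.0, 6.0])]
[236. 130.] [(np.float64(0.0094), [0.455, -0.099, 0.545], [510.0, 0.0]), (np.float64(0.0133), [0.456, -0.095, 0.54], [507.0, 6.0])]
[239. 180.] [(np.float64(0.0002), [0.457, -0.098, 0.468], [484.0, 55.0]), (np.float64(0.0039), [0.458, -0.094, 0.462], [481.0, 61.0])]
[245. 230.] [(np.float64(0.0002), [0.463, -0.09, 0.353], [452.0, 122.0]), (np.float64(0.0052), [0.462, -0.095, 0.363], [456.0, 115.0])]
[243. 262.] [(np.float64(0.0011), [0.465, -0.072, 0.25], [427.0, 175.0]), (np.float64(0.0031), [0.685, 0.285, -0.365], [215.0, 350.0])]
[225. 268.] [(np.float64(0.0005), [0.565, 0.176, -0.152], [274.0, 324.0]), (np.float64(0.0007), [0.459, -0.021, 0.181], [400.0, 218.0])]
[205. 258.] [(np.float64(0.0003), [0.449, 0.028, 0.167], [383.0, 241.0]), (np.float64(0.0016), [0.51, 0.163, -0.043], [296.0, 316.0])]
[185. 240.] [(np.float64(0.0), [0.484, 0.185, 0.027], [296.0, 316.0]), (np.float64(0.0003), [0.433, 0.059, 0.202], [380.0, 245.0])]
[165. 203.] [(np.float64(0.0002), [0.409, 0.042, 0.336], [417.0, 194.0]), (np.float64(0.0002), [0.494, 0.272, 0.066], [253.0, 331.0])]
[155. 198.] [(np.float64(0.0002), [0.404, 0.064, 0.332], [409.0, 206.0]), (np.float64(0.001), [0.474, 0.266, 0.104], [261.0, 328.0])]
[130. 207.] [(np.float64(0.0006), [0.449, 0.385, -0.016], [217.0, 410.0]), (np.float64(0.0035), [0.45, 0.384, -0.013], [216.0, 407.0])]
[105. 240.] [(np.float64(0.0876), [0.358, 0.105, 0.276], [380.0, 245.0]), (np.float64(0.0876), [0.358, 0.105, 0.276], [380.0, 245.0])]
```

The cable hangs in the air in front of the fixture at x≈0.46: z≈0.03–0.1 on the left, rising to z≥0.25 at y<-0.07. I'll come in from the left at z≈0.22, above it.

```bash
cat > go.py <<'E'
import numpy as np,sys
from workcell import *
from scipy.spatial.transform import Rotation as Ro
def plan(p,yaw):  # yaw: world heading of tool y, tool down
    s=read_state();R=Ro.from_rotvec(s["eef_rot"])
    y=np.array([np.cos(yaw),np.sin(yaw),0]);z=np.array([0,0,-1.]);G=Ro.from_matrix(np.c_[np.cross(y,z),y,z])
    print("cm",(R.inv().apply(np.array(p)-s["tool_pos"])*100).round(2),"rot",(R.inv()*G).as_rotvec().round(3),"| at",s["tool_pos"].round(4),"F",s["wrist_force"].round(1),"t",s["time_s"].round(2),"q",s["joint_pos"].round(2))
if __name__=="__main__": plan([float(v) for v in sys.argv[1:4]],float(sys.argv[4]))
E
python3 go.py .612 .122 .215 1.6166
```

```text
Traceback (most recent call last):
  File "go.py", line 8, in <module>
    if __name__=="__main__": plan([float(v) for v in sys.argv[1:4]],float(sys.argv[4]))
                             ~~~~^^^^^^^^^^^^^^^^^^^^^^^^^^^^^^^^^^^^^^^^^^^^^^^^^^^^^^
  File "go.py", line 7, in plan
    print("cm",(R.inv().apply(np.array(p)-s["tool_pos"])*100).round(2),"rot",(R.inv()*G).as_rotvec().round(3),"| at",s["tool_pos"].round(4),"F",s["wrist_force"].round(1),"t",s["time_s"].round(2),"q",s["joint_pos"].round(2))
                                                                                                                                                                              ^^^^^^^^^^^^^^^^^
AttributeError: 'float' object has no attribute 'round'
```

```bash
sed -i 's/s\["time_s"\].round(2)/s["time_s"]/' go.py
python3 go.py .612 .122 .215 1.6166
```

```text
cm [-5.218e+01 -3.077e+01 -4.000e-02] rot [ 0.    0.   -0.43] | at [0.2435 0.6027 0.2146] F [-0.  -0.9 -0.2] t 0.9 q [-1.23  0.47 -0.01  1.6   0.01  1.07 -0.06]
```

```bash
R='[-52.2,-30.8,-1,0,0,-0.43,1]'; python3 -m pendant '[[-52.2,-30.8,-1,0,0,-0.43,1],[-52.2,-30.8,-1,0,0,-0.43,1],[-52.2,-30.8,-1,0,0,-0.43,1],[-52.2,-30.8,-1,0,0,-0.43,1],[-52.2,-30.8,-1,0,0,-0.43,1],[-52.2,-30.8,-1,0,0,-0.43,1],[-52.2,-30.8,-1,0,0,-0.43,1],[-52.2,-30.8,-1,0,0,-0.43,1],[-52.2,-30.8,-1,0,0,-0.43,1],[-52.2,-30.8,-1,0,0,-0.43,1]]' 20; python3 go.py .612 .122 .15 1.6166
```

```text
time_s: 1.73
tool_pos: [0.4978, 0.2703, 0.2219]
eef_rot: [-0.073, 3.14, 0.001]
wrist_force: [1.4, 0.8, -0.2]
finger_gap: 0.0272
grip_force: 0.0
cm [-10.72 -15.34   7.19] rot [0.    0.001 0.   ] | at [0.4978 0.2703 0.2219] F [ 1.4  0.8 -0.2] t 1.7333 q [-0.59  0.32  0.05  1.81 -0.02  1.02  1.08]
```

```bash
python3 -m pendant '[[-10.7,-15.3,4.5,0,0,0,1],[-10.7,-15.3,4.5,0,0,0,1],[-10.7,-15.3,4.5,0,0,0,1],[-10.7,-15.3,4.5,0,0,0,1],[-10.7,-15.3,4.5,0,0,0,1],[-10.7,-15.3,4.5,0,0,0,1],[-10.7,-15.3,4.5,0,0,0,1]]'
python3 - <<'E'
from go import *
import cv2
from fit import *
im={c:read_camera(c) for c in("wrist","scene")}
for c in im:cv2.imwrite(f"pics/{c}1.png",im[c]["color"][:,:,::-1])
w=im["wrist"];np.savez("w.npz",K=w["camera_matrix"],T=w["T"])
v=[.63514,.12319,.04574]
def pj(p):
    q=w["camera_matrix"]@(w["T"][:3,:3].T@(p-w["T"][:3,3]));return (q[:2]/q[2]).round(1)
for n,l in[("red",[-.02,-.085,.09]),("black",[-.02,.085,.09]),("pad",pad(.489)),("tip",None)]:
    print(n,pj(pt(v,l) if l else read_state()["tool_pos"]))
for n in["red_knob","black_knob","cover_pad"]: print(n,search_frame(n,"wrist")[:2])
plan([.612,.122,.12],1.6166)
E
```

```text
time_s: 2.32
tool_pos: [0.6111, 0.1223, 0.1758]
eef_rot: [0.067, -3.14, 0.001]
wrist_force: [0.3, 0.8, 0.7]
finger_gap: 0.0006
grip_force: 0.0
red [165.4 226.7]
black [391. 226.]
pad [278.1 234. ]
tip [284.9 268.2]
red_knob [{'bbox': [151.7, 203.8, 188.9, 243.0], 'p': 0.91}]
black_knob [{'bbox': [370.3, 206.3, 407.8, 242.7], 'p': 0.7}]
cover_pad [{'bbox': [193.7, 195.3, 365.2, 307.2], 'p': 0.73}]
cm [-0.15 -0.43  5.7 ] rot [0.001 0.001 0.003] | at [0.6102 0.1261 0.177 ] F [-0.  -0.6  0.6] t 2.5667 q [-0.34  0.46  0.11  1.71 -0.06  0.97  1.41]
```

View pics/wrist1.png

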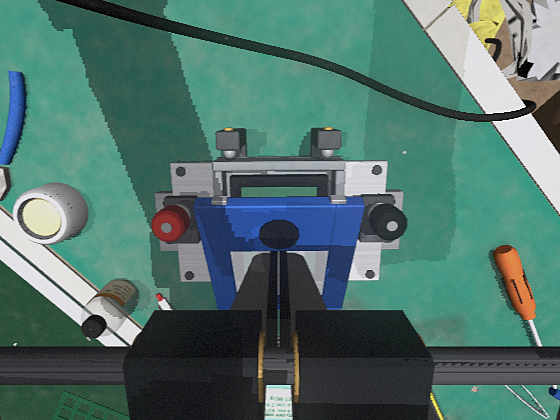

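The wrist view shows pad (279,234), red (170,224) and black (389,225), all within about 5 px of the prediction. I'll press along the arc.

```bash
python3 -m pendant '[[0,0,3,0,0,0,1],[0,0,5.2,0,0,0,1],[0.1,0,6.1,0,0,0,1],[0.5,0,6.9,0,0,0,1],[0.9,0,7.7,0,0,0,1],[1.2,0,8.4,0,0,0,1],[1.4,0,9.0,0,0,0,1],[1.5,0,9.5,0,0,0,1],[1.5,0,9.5,0,0,0,1]]'; python3 go.py .596 .1215 .068 1.6166
```

```text
time_s: 3.32
tool_pos: [0.595, 0.1233, 0.0807]
eef_rot: [0.072, -3.139, 0.0]
wrist_force: [-0.4, -0.0, -0.1]
finger_gap: 0.0005
grip_force: 0.0
cm [-0.09 -0.18  1.27] rot [-0.    -0.001  0.   ] | at [0.595  0.1233 0.0807] F [-0.4 -0.  -0.1] t 3.3167 q [-0.33  0.56  0.1   1.81 -0.07  0.78  1.42]
```

```bash
python3 -m pendant '[[0,0,0.3,0,0,0,1],[0,0,0.5,0,0,0,1],[0,0,0.7,0,0,0,1],[0,0,0.9,0,0,0,1],[0,0,1.1,0,0,0,1],[0,0,1.3,0,0,0,1],[0,0,1.4,0,0,0,1],[0,0,1.4,0,0,0,1],[0,0,1.4,0,0,0,1]]'; python3 go.py .596 .1215 .068 1.6166
```

```text
time_s: 4.07
tool_pos: [0.596, 0.1234, 0.0683]
eef_rot: [-0.072, 3.14, 0.0]
wrist_force: [-3.3, 0.9, 7.6]
finger_gap: 0.0005
grip_force: 3.6
cm [ 0.01 -0.19  0.03] rot [0. 0. 0.] | at [0.596  0.1234 0.0683] F [-3.3  0.9  7.6] t 4.0667 q [-0.33  0.58  0.09  1.82 -0.08  0.75  1.42]
```

Pressing at 7.6 N now. I'll push a bit further to reach the hard stop.

```bash
python3 -m pendant '[[0,0,0.2,0,0,0,1],[0,0,0.4,0,0,0,1],[0,0,0.4,0,0,0,1],[0,0,0.4,0,0,0,1]]'; python3 -m pendant '[[0,0,0.3,0,0,0,1],[0,0,0.3,0,0,0,1],[0,0,0.3,0,0,0,1]]'
```

```text
time_s: 4.4
tool_pos: [0.5961, 0.1235, 0.0679]
eef_rot: [-0.072, 3.14, 0.001]
wrist_force: [-11.6, -1.5, 32.1]
finger_gap: 0.0008
grip_force: 16.0
time_s: 4.65
tool_pos: [0.5962, 0.1235, 0.0675]
eef_rot: [-0.072, 3.14, 0.002]
wrist_force: [-18.3, -3.6, 50.7]
finger_gap: 0.0005
grip_force: 25.3
```

The tip is at z≈0.0675 with the force rising steeply, so the cover is on its hard stop. I'll lift clear, turn a quarter turn and move over the red knob.

```bash
python3 -m pendant '[[0,0,-3,0,0,0,1],[0,0,-7,0,0,0,1],[0,0,-10,0,0,0,0.8],[0,4,-11,0,0,0.1,0.3],[0,8.6,-11,0,0,0.3,0.3],[-2,8.6,-11,0,0,0.5,0.3],[-2,8.6,-11,0,0,1,0.3],[-2,8.6,-11,0,0,1,0.3],[-2,8.6,-11,0,0,1,0.3],[-2,8.6,-11,0,0,1,0.3]]'; python3 go.py .619 .0374 .15 .0457
```

```text
time_s: 5.48
tool_pos: [0.6121, 0.2103, 0.1702]
eef_rot: [1.237, 2.887, 0.0]
wrist_force: [-0.9, 0.1, -0.6]
finger_gap: 0.0518
grip_force: 0.0
cm [-13.   -11.43   2.02] rot [0.    0.    0.715] | at [0.6121 0.2103 0.1702] F [-0.9  0.1 -0.6] t 5.4833 q [-0.59  0.51  0.29  1.67 -0.17  0.99  0.51]
```

I got the y sign wrong, but at z=0.17 nothing was touched. Correcting now.

```bash
python3 -m pendant '[[-13,-11.4,0,0,0,0.715,0.3],[-13,-11.4,0,0,0,0.715,0.3],[-13,-11.4,0,0,0,0.715,0.3],[-13,-11.4,0,0,0,0.715,0.3],[-13,-11.4,0,0,0,0.715,0.3],[-13,-11.4,0,0,0,0.715,0.3],[-13,-11.4,0,0,0,0.715,0.3],[-13,-11.4,0,0,0,0.715,0.3],[-13,-11.4,0,0,0,0.715,0.3]]'
python3 - <<'E'
from go import *
import cv2
from fit import *
im={c:read_camera(c) for c in("wrist","side","scene")}
w=im["wrist"]
for c in im:cv2.imwrite(f"pics/{c}2.png",im[c]["color"][:,:,::-1])
v=[.63514,.12319,.04574]
def pj(p):
    q=w["camera_matrix"]@(w["T"][:3,:3].T@(p-w["T"][:3,3]));return (q[:2]/q[2]).round(1)
for z in(.09,.0785):print("red",pj(pt(v,[-.02,-.085,z])))
print("black",pj(pt(v,[-.02,.085,.09])),"pad shut",pj(pt(v,pad(0))),"pad@.1",pj(pt(v,pad(.1))))
for n in["red_knob","black_knob","cover_pad"]: print(n,search_frame(n,"wrist")[:2])
plan([.619,.0374,.15],.0457)
a=cv2.imread("pics/wrist2.png");b=cv2.resize(cv2.imread("pics/side2.png")[170:310,190:350],(350,306));c=cv2.resize(a,(450,338));b=cv2.copyMakeBorder(b,0,32,0,0,0);cv2.imwrite("pics/c2.png",np.hstack([c,b]))
E
```

```text
time_s: 6.23
tool_pos: [0.62, 0.0385, 0.1703]
eef_rot: [-2.158, -2.282, -0.0]
wrist_force: [0.0, -0.1, 0.3]
finger_gap: 0.0645
grip_force: 0.0
red [276.6 224.7]
red [276.7 220.3]
black [279.  -43.3] pad shut [251.7 104.4] pad@.1 [252.5 104. ]
red_knob [{'bbox': [263.9, 199.4, 292.2, 238.4], 'p': 0.85}, {'bbox': [210.6, 22.8, 393.7, 178.7], 'p': 0.37}]
black_knob []
cover_pad [{'bbox': [214.2, 22.2, 396.0, 178.3], 'p': 0.82}]
cm [-0.04 -0.1   2.05] rot [ 0.    -0.     0.007] | at [0.6199 0.0379 0.1705] F [-0.3 -0.9  0. ] t 6.5333 q [-0.47  0.49  0.48  1.74 -0.27  0.97  0.17]
```

View pics/c2.png

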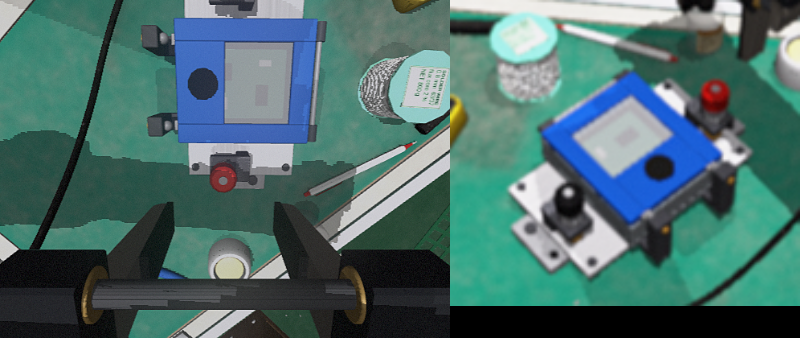

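Both views show the cover shut flat behind the catch posts. The red knob top at wrist px (278,225) matches the prediction (277,225), so I'll descend and grip.

```bash
python3 -m pendant '[[0,-0.1,3.5,0,0,0,0.3],[0,-0.1,7,0,0,0,0.3],[0,-0.1,9.5,0,0,0,0.3],[0,-0.1,11,0,0,0,0.3],[0,-0.1,11,0,0,0,0.3]]' && python3 -m pendant '[[0,0,0,0,0,0,1],[0,0,0,0,0,0,1],[0,0,0,0,0,0,1],[0,0,0,0,0,0,1],[0,0,0,0,0,0,1],[0,0,0,0,0,0,1],[0,0,0,0,0,0,1],[0,0,0,0,0,0,1]]' 50
```

```text
time_s: 6.95
tool_pos: [0.6162, 0.0375, 0.0568]
eef_rot: [-2.16, -2.276, 0.008]
wrist_force: [-1.2, 0.2, -0.3]
finger_gap: 0.064
grip_force: 0.0
time_s: 7.62
tool_pos: [0.6196, 0.0376, 0.0612]
eef_rot: [2.162, 2.278, 0.002]
wrist_force: [-0.1, 0.9, 4.6]
finger_gap: 0.0248
grip_force: 50.0
```

```bash
python3 -m pendant '[[0,0,-0.3,0,0,0,1],[0,0,-0.6,0,0,0,1],[0,0,-0.9,0,0,0,1],[0,0,-1.2,0,0,0,1],[0,0,-1.4,0,0,0,1],[0,0,-1.6,0,0,0,1],[0,0,-1.6,0,0,0,1],[0,0,-1.6,0,0,0,1]]'; python3 go.py .6196 .0376 .077 .0457
```

```text
time_s: 8.28
tool_pos: [0.6195, 0.0376, 0.0759]
eef_rot: [2.162, 2.278, 0.001]
wrist_force: [5.7, 0.2, -9.2]
finger_gap: 0.0246
grip_force: 50.0
cm [-0.    0.01 -0.11] rot [0.001 0.001 0.006] | at [0.6195 0.0376 0.0759] F [ 5.7  0.2 -9.2] t 8.2833 q [-0.43  0.61  0.43  1.8  -0.34  0.8   0.22]
```

```bash
python3 -m pendant '[[0,0,-0.1,0,0,0,1],[0,0,-0.2,0,0,0,1],[0,0,-0.2,0,0,0,1],[0,0,-0.2,0,0,0,1],[0,0,-0.2,0,0,0,1],[0,0,-0.2,0,0,0,1],[0,0,-0.2,0,0,0,1]]'
python3 - <<'E'
from workcell import *
import cv2,numpy as np
a=[read_camera(c)["color"][:,:,::-1] for c in("side","scene")]
cv2.imwrite("pics/f.png",np.hstack([cv2.resize(a[0][160:310,200:360],(400,375)),cv2.resize(a[1][160:310,190:350],(400,375))]))
E
```

```text
time_s: 8.87
tool_pos: [0.6195, 0.0376, 0.0774]
eef_rot: [2.162, 2.278, 0.0]
wrist_force: [6.8, 0.8, -11.3]
finger_gap: 0.0243
grip_force: 50.0
```

View pics/f.png

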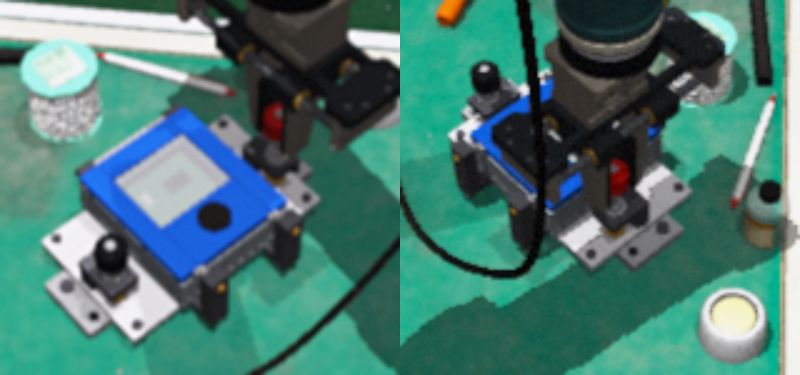

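The red knob is held up between the fingers, the cover is shut, the black plunger is seated and the bystanders haven't moved. The TCP rose 16.2 mm and the force is 11.3 N, so the plunger is at its stop. Handing in.

```bash
python3 -c "
from workcell import *
print(close_job())"
```

```text
the job is handed in; nothing more can be done
None
```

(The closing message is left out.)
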